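# Take the hot lid off the casserole with the lid lifter

### The arm

A 7-joint arm with a two-finger parallel gripper is mounted at the origin on a cart in front of the work surface, level with it; the furniture and walls round the work are solid. World frame = base frame: x ahead of the robot, y to its left, z up, the work surface at z = 0. Lengths are in m, angles in rad, forces in N, time in s.
With the tool pointing down it reaches from about 0.4 to 0.875 m from the base axis. Payload 19.3 kg.
Tool frame: the origin (TCP) lies at the very end of the fingers, on their centre line; the grasp point (between the pads) lies 19 mm behind it; z points along the fingers, y is the line along which they close (so a half turn about z gives the same grasp; the last joint's range is limited). The gripper opens to 85 mm and grips with 20 to 120 N. Pads are 22 mm wide; open, the fingers measure 114 mm over their backs; the gripper's body (76 mm by 85 mm) begins 54 mm behind the grasp point. The pads swing forward as they close: fully open they stand 13 mm farther back than shut.
Start: joints at [-0.07, 0.521, -0.036, 1.599, 0.021, 1.021, -0.113], TCP at [0.625, -0, 0.231] pointing down, gripper open.
Joint ranges: [-2.91, 2.91], [-0.3, 2.13], [-1.5, 1.42], [0.17, 2.43], [-1.26, 4.41], [0.16, 1.93], [-2.52, 2.52]. Speed limits (rad/s): [1.89, 1.89, 2.39, 2.39, 3.01, 3.01, 3.01].

### API

Orientations are given as a rotation vector (axis times angle).
In Python, from workcell import arm gives the robot as it stands. The module is installed in compiled form; this text tells all that it offers.
- The arm moves only by the tool drive_tool, never from a script. Its argument "targets" is a list of rows, each a list of 3 entries, a list of its own where there are three numbers: the shift along the tool's x, y, z in cm, then the turn, a rotation vector about the tool's x, y, z in rad, then the opening, from -1 (shut) to 1 (fully open). A call has 1 to 8 rows; each row shifts and turns the commanded pose from where the row before left it, along the tool's axes as they then stand; what a row does not reach is not made up. A row lasts 1/8 s, in which the tool goes at most 62.5 mm and 10.7 degrees, less where a joint would pass 70% of its speed; a pose out of reach is approached as far as the arm can. A call is refused whole if a number of a shift passes 6.25 or a number of a turn 0.188, either way. A call with a gripper value outside its range is refused whole. The fingers move at their own pace and stop on an object; "squeeze" is the grip in N (left out, the last holds). Time passes only in rows, so rows that do not move let the fingers close. It gives the time, the measured TCP pose, the force, the opening and the grip force at its end, in the units of the state.
- arm.get_state(): the state, without advancing time (a new reading comes with each control period).
- arm.read_camera(name): name is "scene" or "side" or "wrist"; returns a dict with "frame" (400x640x3 uint8, blue, green, red), "fx", "fy", "cx", "cy" (pixels), "view" (4x4, takes a point from world to camera coordinates). Camera axes: x right, y down, z forward; pixel columns grow to the right and rows downward; lengths in m; the calibration is good to about 2 mm. A picture is of the moment at which its call begins. There is no depth.
- arm.hand_in(): hands the job in; it is judged then, once.
The state is a dict: "time": time; "joint_positions": joint angles; "qvel": joint speeds; "joint_torque": joint torques, N m; "position": TCP position; "orientation": TCP orientation; "contact_force": force on the tool from outside, world axes, zero at the start; "moment": the same for the moment, N m; "grip_width": opening from 0.0 (shut) to 1.0 (fully open); "finger_force": force on a finger pad.
Only numpy, scipy, OpenCV 4.12 (cv2) and the standard library are available. Lean on these libraries where they do the work, as an engineer would, in place of code of your own. Each camera call takes 0.05 s, during which the arm holds its last target. There are 200 camera calls.

### The job

The lid on the casserole is too hot to touch: take the lid lifter from its stand, hook it under the loop of the lid, lift the lid off level and set it down gently in the middle of the chopping board. Then unhook the lifter and hang it back in the fork of its stand. Do not touch the lid with the gripper, do not drop or tip the lid, and leave the board and the other things where they are.

Things in the scene. Friction and masses are not known exactly. Their poses are not given: they have to be found in the camera images.
- lid: Plain grey steel lid, 225 mm wide, 66 mm high, 0.3 to 0.65 kg. Origin: centre of the underside of the round step below it (148 mm wide, 7 mm deep) that dips loosely into the casserole's mouth (raise the lid 10 mm before going sideways) and on which it stands when set down. z up, y along the loop's bar; its crown is 19 mm above the origin. A half turn makes no difference.
- lid_loop (a point): Middle of the bar of the lid's dark loop handle, on the bar's axis, 61.5 mm above the lid's origin. The bar is round, 9 mm thick, level, along the lid's y, between two legs (75 mm free between them), with 38 mm free between the crown and the bar's underside. It can be hooked from either side, along the lid's +x or -x.
- lifter: Lid lifter, 152 mm high, 0.16 kg, upright: wooden grip, collar, two-tined steel hook below. Origin: on the grip's axis, level with the hook's bottom; z up. Tines of 6 mm wire, 28 mm wide over both, run down at x = -18 mm, make a V with its lowest point at x = 0 and end in upturned tips that point to +x, front at x = +20 mm, tops 19 mm above the origin. A bar caught in the V settles at x = 0.
- lifter_hook (a point): Bottom of the inside of the hook's V, midway between the tines, 6 mm above the lifter's origin: a bar held by the hook has its axis about 6 mm above this point.
- lifter_grip (a point): Where to hold the wooden grip, 117 mm above the lifter's origin. The grip is an upright bar, 26 mm in the lifter's x by 18 mm in y, from 77 to 151 mm above the origin; take it from above with the fingers closing along the lifter's y.
- lifter_collar (a point): Centre of the underside of the lifter's round collar (44 mm wide, 6 mm thick), 72 mm above the lifter's origin. The collar hangs on the stand's prongs; for 18 mm below it there is only a round shank 8 mm thick.
- stand: Steel stand of the lifter, loose, 1.2 kg: round foot 92 mm wide, a post at x = +36 mm, 105 mm high, at its top a level fork of two 7 mm prongs along x (21 mm free between), open to -x; prong ends at x = -36 mm turned up by 6 mm. Origin: centre of the foot's underside; z up. Take the lifter out by raising it 10 to 18 mm and moving 60 mm along the stand's -x; hang it back in reverse.
- stand_rest (a point): Where the underside of the collar hangs: midway between the prongs, level with their tops, 103.5 mm above the stand's origin. At the start the lifter hangs here, its x along the stand's x; hung back, its x must again point along the stand's x, within about 0.3 rad.
- casserole: Black round casserole with peeled potatoes in it, heavy, does not move, rim 222 mm wide and 88 mm high, two side lugs along its y (289 mm over both). Origin: centre of its underside. The lid lies on its rim at the start, lid origin 81 mm above this one.
- board: Wooden chopping board, loose, 200 mm in x, 300 mm in y, 22 mm thick, lying flat. Origin: centre of its underside. The lid goes in the middle of it. It lies left or right of the casserole.
- mug: White mug, 80 mm wide, 115 mm with its handle, 91 mm high; origin at its underside. To be left alone.
- salt: Salt shaker with a grey cap, 44 mm wide, 90 mm high; origin at its underside. To be left alone.
- pickle_jar: Glass jar of pickles with a metal cap, left or right of the stand, 91 mm wide, 137 mm high; origin at its underside. To be left alone.

How it is judged:
On the way, in this order (a step that is already met when the one before it is completed fails the run):
1. the lid hangs level on the lifter, clear of the casserole (z of lid_loop in the frame of casserole above 0.167 m and contact force between lifter and lid above 1 N and contact force between lid and casserole below 0.1 N and angle between lid's own z axis and vertical below 0.2 rad), for 0.2 s.
2. the lid lies flat in the middle of the board and the lifter is off it (horizontal distance between lid and board below 0.05 m and z of lid in the frame of board between 0.016 and 0.03 m and angle between lid's own z axis and vertical below 0.08 rad and contact force between lid and board above 0.5 N and contact force between lifter and lid below 0.2 N), for 0.2 s.
At the end, for the whole second after the job is handed in: The lid lies flat (within 0.08 rad) on the board, its centre within 50 mm of the board's centre, not touched by the lifter; the lifter hangs upright (within 0.2 rad) by its collar in the fork of the upright stand, within 25 mm of stand_rest; lid and lifter at rest (all of step 2 and horizontal distance between lifter_collar and stand_rest below 0.025 m and z of lifter_collar in the frame of stand_rest between -0.006 and 0.008 m and angle between lifter's own z axis and vertical below 0.2 rad and contact force between lifter and stand above 0.3 N and angle between stand's own z axis and vertical below 0.06 rad and linear speed of lid below 0.03 m/s and linear speed of lifter below 0.05 m/s).
It fails at once if the gripper or arm touches the hot lid (contact force between any of the fingers, the arm and lid above 0.5 N).
It fails at once if the lid is tipped by more than 0.35 rad (angle between lid's own z axis and vertical above 0.35 rad).
It fails at once if the lid is dropped (faster than 0.7 m/s) (linear speed of lid above 0.7 m/s).
It fails at once if the board is shifted by more than 40 mm or the stand by more than 60 mm (distance of board from where it was at the start of the episode above 0.04 m or distance of stand from where it was at the start of the episode above 0.06 m).
It fails at once if the mug, salt shaker or pickle jar is shifted by more than 30 mm or tipped (distance of any of mug, salt, pickle_jar from where it was at the start of the episode above 0.03 m or angle between any of mug, salt, pickle_jar's own z axis and vertical above 0.3 rad).
It also fails if it takes over 72 s, if anything falls off the work surface, if the arm or the gripper's body presses on something with over 40 N, if the wrist force passes 120 N, or if a joint passes its speed limit or range.

## Working session

There is one attempt and no reset: what is moved stays moved. The work goes in short steps, Python scripts to look and compute and a tool call to move; the robot and the scene stay as the last step left them, time stands still between calls to the robot, and variables do not carry over. Pictures are saved under pics/ and viewed, at most 10 in all, crops included, and the job is handed in when it is done.

Besides the shell and the picture viewer there is one more tool, called as name(argument=value, ...), one argument or row to a line, values as JSON. drive_tool: Moves the arm, as the interface text tells. Its arguments: {"type":"object","properties":{"targets":{"type":"array","items":{"type":"array"}},"squeeze":{"type":"number"}},"required":["targets"]}

```bash
mkdir -p pics
cat > h.py <<'E'
import numpy as np, cv2, pickle
from workcell import arm
from scipy.spatial.transform import Rotation as R
def snap(n,fn):
    c=arm.read_camera(n); cv2.imwrite(f'pics/{fn}.png',c['frame']); pickle.dump(c,open(f'pics/{fn}.pkl','wb')); return c
def load(fn): return pickle.load(open(f'pics/{fn}.pkl','rb'))
def ray(c,u,v):
    V=np.array(c['view']);Rm=V[:3,:3];o=-Rm.T@V[:3,3]
    d=Rm.T@np.array([(u-c['cx'])/c['fx'],(v-c['cy'])/c['fy'],1]);return o,d
def atz(c,u,v,z):
    o,d=ray(c,u,v);return o+d*(z-o[2])/d[2]
def proj(c,p):
    V=np.array(c['view']);q=V[:3,:3]@np.array(p)+V[:3,3];return np.array([c['fx']*q[0]/q[2]+c['cx'],c['fy']*q[1]/q[2]+c['cy']])
E
python3 - <<'E'
from h import *
for n in('scene','side'):
    c=snap(n,n+'0'); V=np.array(c['view']); print(n,c['fx'],c['cx'],c['cy'],-V[:3,:3].T@V[:3,3],V[2,:3])
s=arm.get_state();print(s)
E
```

```text
scene 494.9238134721889 322.9034007044119 195.76409054335994 [-0.18931294 -0.96944763  0.88445119] [ 0.53866591  0.64737499 -0.53920744]
side 406.0237426219399 313.9679931192609 195.63180492112352 [-0.17027059  1.13696295  0.79112884] [ 0.47312858 -0.76759541 -0.43237326]
{'time': 0.1, 'joint_positions': array([-0.07022999,  0.52190404, -0.03635957,  1.59992713,  0.02118309,
        1.02110808, -0.11280795]), 'qvel': array([ 1.16601278e-03, -1.24978563e-03, -4.24759898e-04, -1.80561888e-03,
        4.53568686e-04,  3.98820633e-05,  4.48914312e-04]), 'joint_torque': array([ 6.00351588e-03, -9.28489351e+01,  1.98515877e+00, -3.70530617e+01,
        1.82421418e-02,  5.33716375e-03, -2.83208755e-05]), 'position': array([6.24709330e-01, 9.24315942e-06, 2.30822859e-01]), 'orientation': array([-2.22094573e+00, -2.22101159e+00,  1.10909956e-03]), 'contact_force': array([ 0.03669059, -0.4723815 , -0.49365155]), 'moment': array([-0.01617423,  0.01562743, -0.04575435]), 'finger_force': 0.0, 'grip_width': 0.9998807355346958}
```

View pics/scene0.png

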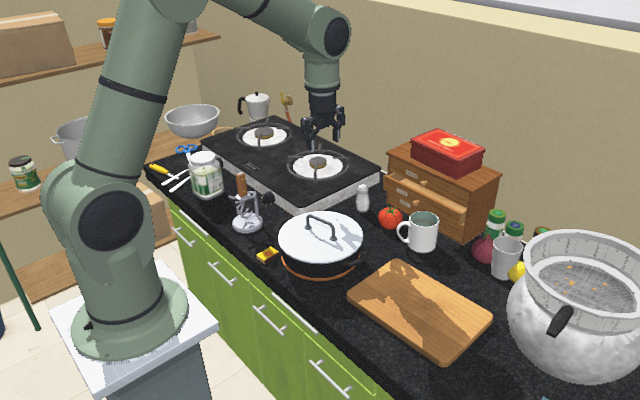

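View pics/side0.png

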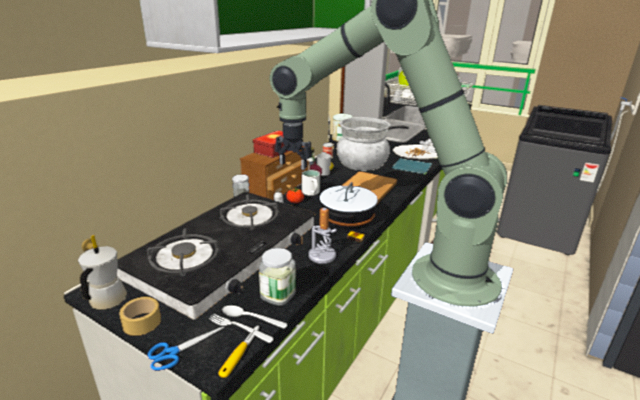

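The scene view shows the stand and lifter near (247,205), the lid near (320,238), the board centred near (420,308), the jar near (205,175) and the mug near (422,230). The side view shows the stand near (322,240) and the lid near (348,200). Next I'll enlarge these areas.

Run:
```python
from h import *
a=load('scene0')['frame'][165:285,215:375]; b=load('side0')['frame'][170:270,290:423]
cv2.imwrite('pics/c1.png',cv2.resize(a,(800,600),interpolation=cv2.INTER_CUBIC))
cv2.imwrite('pics/c2.png',cv2.resize(b,(798,600),interpolation=cv2.INTER_CUBIC))
```

```text
(no output)
```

View pics/c1.png

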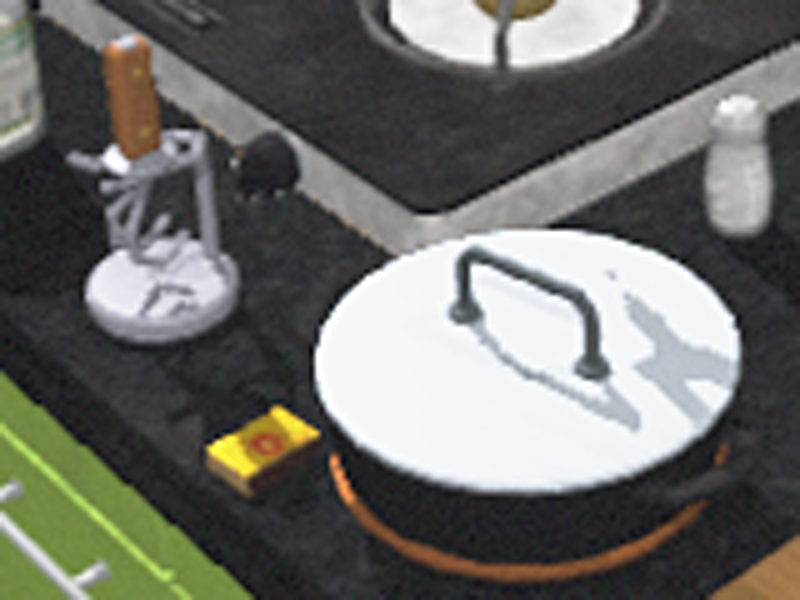

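View pics/c2.png

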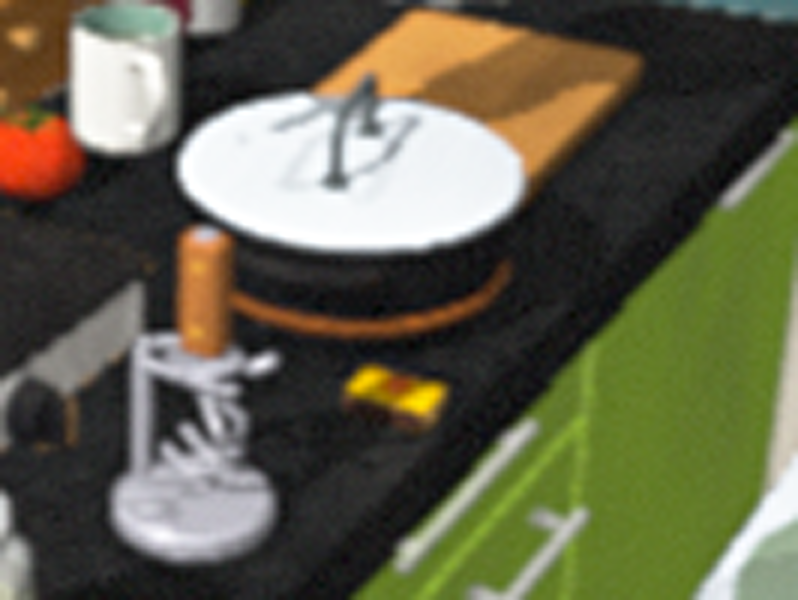

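Run:
```python
from h import *
np.set_printoptions(precision=4,suppress=True)
S=load('scene0');D=load('side0')
a=lambda x,y:(215+x/5-.4,165+y/5-.4); b=lambda x,y:(290+x/6-.42,170+y/6-.42)
def P(n,z,pa=None,pb=None):
    print(n,*( [atz(S,*a(*pa),z)[:2]] if pa else []),*( [atz(D,*b(*pb),z)[:2]] if pb else []))
P('griptop',.1825,(126,42),(207,235))
P('foot',.006,(163,287),(193,508))
P('posttop',.105,(203,135),(140,340))
P('prongtip1',.108,(75,157),(265,362))
P('loopA',.1425,(470,250),(345,112));P('loopB',.1425,(580,295),(370,82))
P('legA',.100,(463,312),(336,182));P('legB',.100,(593,370),(372,130))
for n,p in dict(lidL=(316,362),lidR=(741,362),lidT=(520,229),lidB=(520,492)).items(): P(n,.09,p)
P('lidc',.09,None,(350,172))
P('salt',.0,(738,225)) 
for p in [(347,297),(397,262),(492,312),(440,361)]: print('board',atz(S,*p,.022))
for n,p,z in [('mugbot',(424,250),0),('mugtop',(424,217),.091),('jar',(208,195),0),('jartop',(203,157),.137)]: print(n,atz(S,*p,z))
```

```text
griptop [0.4156 0.1257] [0.4161 0.1219]
foot [0.421  0.1292] [0.4195 0.1237]
posttop [0.4559 0.1205] [0.4568 0.1236]
prongtip1 [0.3842 0.1472] [0.3834 0.1107]
loopA [ 0.4645 -0.1229] [ 0.468  -0.1407]
loopB [ 0.4806 -0.1921] [ 0.4765 -0.1921]
legA [ 0.4624 -0.1169] [ 0.4639 -0.125 ]
legB [ 0.4802 -0.2017] [ 0.481  -0.2086]
lidL [ 0.385  -0.0882]
lidR [ 0.5508 -0.2391]
lidT [ 0.5451 -0.066 ]
lidB [ 0.3973 -0.241 ]
lidc [ 0.4724 -0.1616]
salt [ 0.733  -0.0536]
board [ 0.4169 -0.3225  0.022 ]
board [ 0.6048 -0.3155  0.022 ]
board [ 0.6355 -0.5851  0.022 ]
board [ 0.4335 -0.5925  0.022 ]
mugbot [ 0.7195 -0.3146  0.    ]
mugtop [ 0.7383 -0.2889  0.091 ]
jar [0.4135 0.3574 0.    ]
jartop [0.4233 0.3666 0.137 ]
```

The two views agree. The stand is at about (0.418, 0.125) with yaw about -0.08. The loop is at (0.472, -0.161) with yaw about +0.2, and the board is at (0.523, -0.454). I'll turn the tool so its x lies along world x.

drive_tool(
  targets=[
    [[0,0,0],[0,0,0.187],1],
    [[0,0,0],[0,0,0.187],1],
    [[0,0,0],[0,0,0.187],1],
    [[0,0,0],[0,0,0.187],1],
    [[0,0,0],[0,0,0.187],1],
    [[0,0,0],[0,0,0.187],1],
    [[0,0,0],[0,0,0.187],1],
    [[0,0,0],[0,0,0.187],1],
  ],
  squeeze=60,
)

```text
time: 1.1
position: [0.6248, 0.0, 0.231]
orientation: [3.14, 0.108, -0.001]
contact_force: [-1.0, 0.3, -0.8]
grip_width: 1.003
finger_force: 0.0
```

drive_tool(
  targets=[
    [[0,0,0],[0,0,0.155],1],
    [[-4,-2.5,-1],[0,0,0],1],
    [[-4,-2.5,0],[0,0,0],1],
    [[-4,-2.5,0],[0,0,0],1],
    [[-4,-2.5,0],[0,0,0],1],
    [[-3,-1,0],[0,0,0],1],
    [[0,0,0],[0,0,0],1],
    [[0,0,0],[0,0,0],1],
  ],
)

```text
time: 2.1
position: [0.4449, 0.1247, 0.2414]
orientation: [-3.139, 0.126, -0.001]
contact_force: [-0.1, -0.5, 0.4]
grip_width: 0.996
finger_force: 0.0
```

Run:
```python
from h import *
np.set_printoptions(precision=4,suppress=True)
c=snap('wrist','w0'); s=arm.get_state();print(s['time'],s['position'],R.from_rotvec(s['orientation']).as_matrix(),s['joint_positions'])
```

```text
2.15 [0.445  0.1245 0.2413] [[ 0.9967 -0.0808  0.0003]
 [-0.0808 -0.9967 -0.0002]
 [ 0.0003  0.0001 -1.    ]] [-0.7083  0.2623  0.3725  2.0147 -0.1219  0.8852 -1.9217]
```

View pics/w0.png

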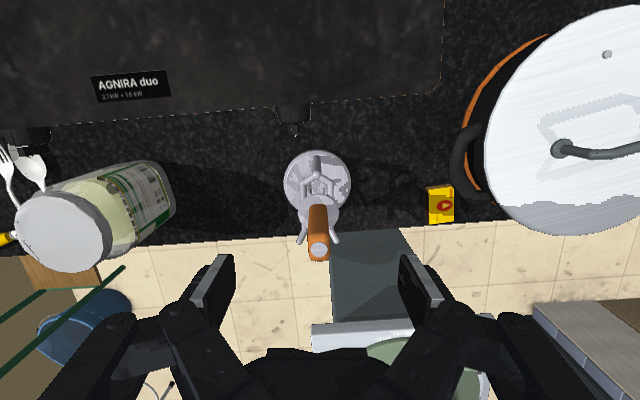

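The wrist view shows the grip top at (319,249), the post top at (317,158) and the prong ends at (300,242) and (336,242). The loop leg is at (562,149).

Run:
```python
from h import *
np.set_printoptions(precision=4,suppress=True)
c=load('w0')
for n,p,z in [('grip',(319,249),.1825),('post',(317,158),.105),('t1',(301,242),.108),('t2',(336,242),.108),('foot',(318,183),.008),('leg',(562,149),.1)]: print(n,atz(c,*p,z))
s=arm.get_state();Rm=R.from_rotvec(s['orientation']).as_matrix()
print('shift cm to grasp',Rm.T@(np.array([.4165,.1243,.1305])-s['position'])*100, 'to pulled out',Rm.T@(np.array([.3565,.129,.1445])-s['position'])*100)
```

```text
grip [0.4164 0.1246 0.1825]
post [0.4735 0.1215 0.105 ]
t1 [0.3848 0.1458 0.108 ]
t2 [0.3818 0.1084 0.108 ]
foot [0.42   0.1243 0.008 ]
leg [ 0.462  -0.1202  0.1   ]
shift cm to grasp [-2.8453  0.2522 11.079 ] to pulled out [-8.8632  0.2686  9.6771]
```

drive_tool(
  targets=[
    [[-2.8,0.2,0],[0,0,0],1],
    [[0,0,3.7],[0,0,0],1],
    [[0,0,3.7],[0,0,0],1],
    [[0,0,3.6],[0,0,0],1],
    [[0,0,0],[0,0,0],1],
    [[0,0,0],[0,0,0],1],
    [[0,0,0],[0,0,0],0],
    [[0,0,0],[0,0,0],-0.3],
  ],
  squeeze=60,
)

```text
time: 3.15
position: [0.4168, 0.1254, 0.1321]
orientation: [-3.138, 0.126, -0.002]
contact_force: [0.4, 0.2, 0.5]
grip_width: 0.602
finger_force: 0.0
```

drive_tool(
  targets=[
    [[0,0,0],[0,0,0],-1],
    [[0,0,0],[0,0,0],-1],
    [[0,0,0],[0,0,0],-1],
    [[0,0,0],[0,0,0],-1],
    [[0,0,0],[0,0,0],-1],
    [[0,0,0],[0,0,0],-1],
  ],
)

```text
time: 3.9
position: [0.4165, 0.1253, 0.1316]
orientation: [-3.139, 0.126, -0.001]
contact_force: [-1.9, -0.1, 7.5]
grip_width: 0.202
finger_force: 58.2
```

drive_tool(
  targets=[
    [[0,0,-0.7],[0,0,0],-1],
    [[0,0,-0.6],[0,0,0],-1],
    [[0,0,0],[0,0,0],-1],
    [[-1,0,0],[0,0,0],-1],
    [[-1,0,0],[0,0,0],-1],
    [[0,0,0],[0,0,0],-1],
  ],
)

```text
time: 4.65
position: [0.3954, 0.1268, 0.1442]
orientation: [3.139, -0.125, -0.001]
contact_force: [-0.8, -0.0, -1.0]
grip_width: 0.205
finger_force: 58.6
```

Run:
```python
from h import *
np.set_printoptions(precision=4,suppress=True)
c=snap('side','s1');s=arm.get_state();print(s['position'],s['joint_positions'],s['contact_force'],s['finger_force'])
b=c['frame'][170:270,290:423]
cv2.imwrite('pics/c3.png',cv2.resize(b,(798,600),interpolation=cv2.INTER_CUBIC))
```

```text
[0.3961 0.1269 0.1443] [-0.713   0.3549  0.3217  2.2199 -0.1982  0.5928 -1.8955] [ 0.5491  0.9226 -1.1459] 58.55392813682556
```

View pics/c3.png

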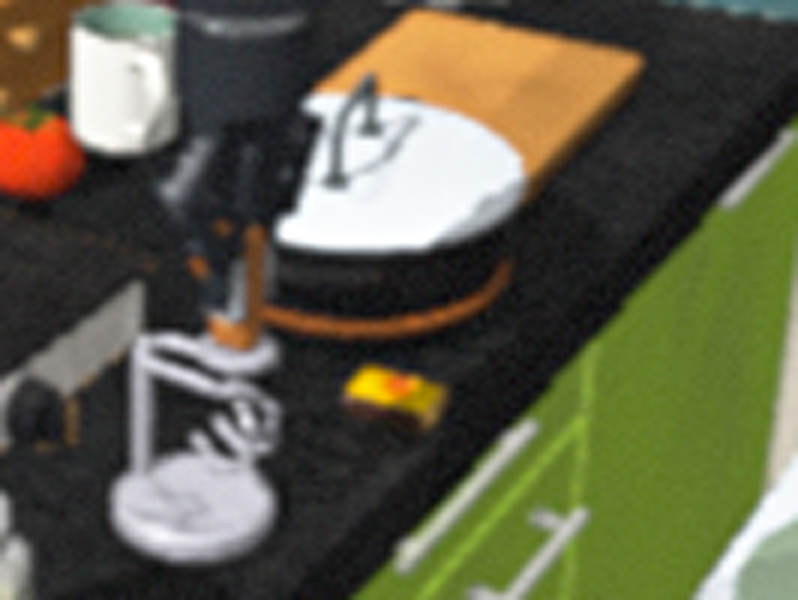

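The side view shows the lifter upright in the fingers, its collar above the prongs, and the stand undisturbed. I'll keep pulling it out.

drive_tool(
  targets=[
    [[-1,0,0],[0,0,0],-1],
    [[-1,0,0],[0,0,0],-1],
    [[-1,0,0],[0,0,0],-1],
    [[-1,0,0],[0,0,0],-1],
    [[-0.3,0,0],[0,0,0],-1],
    [[0,0,0],[0,0,0],-1],
    [[0,0,0],[0,0,0],-1],
  ],
)

```text
time: 5.58
position: [0.3538, 0.1302, 0.1443]
orientation: [-3.139, 0.126, -0.0]
contact_force: [0.6, 0.8, -0.3]
grip_width: 0.205
finger_force: 58.6
```

Run:
```python
from h import *
np.set_printoptions(precision=4,suppress=True)
s=arm.get_state();print(s['position'],s['orientation'],s['joint_positions'],s['contact_force'],s['finger_force'])
```

```text
[0.3538 0.1302 0.1443] [-3.139   0.1262 -0.0004] [-0.7822  0.3003  0.3269  2.3093 -0.1813  0.5542 -1.9655] [ 0.5928  0.8175 -0.3004] 58.553346991539
```

drive_tool(
  targets=[
    [[0,0,-3],[0,0,0],-1],
    [[0,0,-4],[0,0,0],-1],
    [[0,0,-3],[0,0,0],-1],
    [[0,0,0],[0,0,-0.14],-1],
    [[0,0,0],[0,0,-0.14],-1],
    [[0,3,0],[0,0,0],-1],
    [[-0.3,5,0],[0,0,0],-1],
    [[-0.3,6,0],[0,0,0],-1],
  ],
)

```text
time: 6.58
position: [0.3758, -0.0094, 0.2445]
orientation: [-3.126, -0.316, -0.001]
contact_force: [1.8, -1.1, -1.1]
grip_width: 0.201
finger_force: 59.0
```

drive_tool(
  targets=[
    [[-0.3,6,0],[0,0,0],-1],
    [[-0.3,6,0],[0,0,0],-1],
    [[-0.3,4,0],[0,0,0],-1],
    [[0,0.5,0],[0,0,0],-1],
    [[0,0,0],[0,0,0],-1],
    [[0,0,0],[0,0,0],-1],
  ],
)

```text
time: 7.32
position: [0.3994, -0.1708, 0.2442]
orientation: [-3.125, -0.315, 0.0]
contact_force: [-0.0, 0.7, -1.4]
grip_width: 0.203
finger_force: 59.2
```

Run:
```python
from h import *
np.set_printoptions(precision=4,suppress=True)
s=arm.get_state();print(s['position'],s['orientation'],s['joint_positions'],s['contact_force'],s['finger_force'])
a=snap('wrist','w1')['frame']; snap('side','s2');snap('scene','sc2')
b=load('s2')['frame'][140:230,300:440];e=load('sc2')['frame'][170:290,220:380]
o=np.zeros((600,800,3),np.uint8);o[:300,:480]=cv2.resize(a,(480,300));o[:300,480:]=cv2.resize(b,(320,300)) if 0 else cv2.resize(b,(466,300))[:,:320]
o[300:,:400]=cv2.resize(e,(400,300));cv2.imwrite('pics/m1.png',a)
cv2.imwrite('pics/m2.png',np.hstack([cv2.resize(b,(467,300)),cv2.resize(e,(333,300))[:, :333]]))
```

```text
[ 0.3994 -0.1708  0.2442] [-3.1253 -0.3153  0.0003] [-0.2698  0.2353  0.6415  2.0816 -0.1827  0.8788 -0.894 ] [-0.046   0.7191 -1.4071] 59.20639157295227
```

View pics/m1.png

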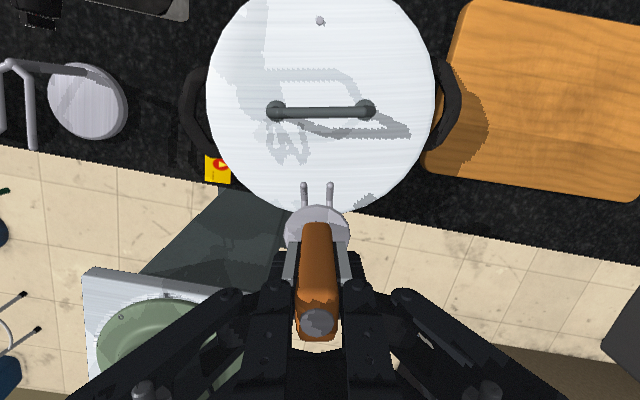

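The wrist view shows the loop bar running from (275,113) to (366,110), nearly square to the tool, with the tine tips at (304,184) and (329,184).

Run:
```python
from h import *
np.set_printoptions(precision=4,suppress=True)
c=load('w1');s=arm.get_state();Rm=R.from_rotvec(s['orientation']).as_matrix();p=s['position']
A=atz(c,275,113,.1425);B=atz(c,366,110,.1425);print(A,B,np.linalg.norm(A-B),'bar yaw',np.arctan2(-(A-B)[0],(A-B)[1]),'tool yaw',np.arctan2(Rm[1,0],Rm[0,0]))
M=(A+B)/2;print(M, 'rel tool cm',Rm.T@(M-p)*100)
zt=p[2]-.1001
for u in(304,329):
    q=atz(c,u,184,zt+.019);print('tip',q,Rm.T@(q-p)*100)
for u,v in[(457,20),(424,170),(640,205)]:print(atz(c,u,v,.022))
```

```text
[ 0.4639 -0.1235  0.1425] [ 0.481  -0.1956  0.1425] 0.07414524645356857 bar yaw 0.2323126683213831 tool yaw 0.20108719881927314
[ 0.4724 -0.1596  0.1425] rel tool cm [ 7.3751  0.3389 10.1879]
tip [ 0.4155 -0.1576  0.1633] [ 1.8379 -0.9931  8.1107]
tip [ 0.4195 -0.1774  0.1633] [1.8375 1.0294 8.1101]
[ 0.5931 -0.2904  0.022 ]
[ 0.4233 -0.3088  0.022 ]
[ 0.4353 -0.6109  0.022 ]
```

drive_tool(
  targets=[
    [[0,0.3,1.7],[0,0,-0.03],-1],
    [[0,0,1.7],[0,0,0],-1],
    [[2,0,0],[0,0,0],-1],
    [[2,0,0],[0,0,0],-1],
    [[2,0,0],[0,0,0],-1],
    [[1.3,0,0],[0,0,0],-1],
    [[0,0,0],[0,0,0],-1],
    [[0,0,0],[0,0,0],-1],
  ],
)

```text
time: 8.48
position: [0.4705, -0.1582, 0.2103]
orientation: [-3.121, -0.36, 0.001]
contact_force: [-0.5, -0.0, -0.2]
grip_width: 0.205
finger_force: 59.1
```

Run:
```python
from h import *
np.set_printoptions(precision=4,suppress=True)
s=arm.get_state();print(s['position'],s['joint_positions'],s['contact_force'],s['finger_force'])
a=snap('wrist','w2')['frame']; snap('side','s2');snap('scene','sc2')
b=load('s2')['frame'][140:230,310:400];e=load('sc2')['frame'][190:270,270:370]
cv2.imwrite('pics/m3.png',np.hstack([cv2.resize(b,(300,300)),cv2.resize(e,(375,300))]))
```

```text
[ 0.4705 -0.1582  0.2103] [-0.2376  0.3981  0.5791  1.9761 -0.2867  0.8481 -0.8439] [-0.5024 -0.0231 -0.2158] 59.13159191608429
```

View pics/m3.png

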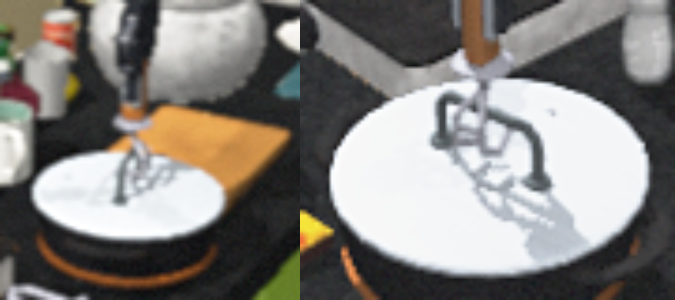

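The hook is under the bar with the tines straddling it near the middle. I'll lift slowly.

drive_tool(
  targets=[
    [[0.1,0.2,-0.8],[0,0,0],-1],
    [[0,0,-0.6],[0,0,0],-1],
    [[0,0,-0.4],[0,0,0],-1],
    [[0,0,-0.4],[0,0,0],-1],
    [[0,0,-0.4],[0,0,0],-1],
    [[0,0,-0.4],[0,0,0],-1],
    [[0,0,-0.5],[0,0,0],-1],
    [[0,0,-0.5],[0,0,0],-1],
  ],
  squeeze=90,
)

```text
time: 9.62
position: [0.4724, -0.1598, 0.2506]
orientation: [-3.121, -0.36, 0.0]
contact_force: [-0.2, 0.4, -5.9]
grip_width: 0.2
finger_force: 89.2
```

drive_tool(
  targets=[
    [[0,0,-0.5],[0,0,0],-1],
    [[0,0,-0.6],[0,0,0],-1],
    [[0,0,-0.6],[0,0,0],-1],
    [[0,0,-0.6],[0,0,0],-1],
    [[0,0,-0.6],[0,0,0],-1],
    [[0,0,-0.3],[0,0,0],-1],
    [[0,0,0],[0,0,0],-1],
    [[0,0,0],[0,0,0],-1],
  ],
)

```text
time: 10.62
position: [0.4724, -0.1597, 0.2821]
orientation: [-3.121, -0.36, 0.0]
contact_force: [0.6, -0.2, -4.3]
grip_width: 0.196
finger_force: 89.2
```

Run:
```python
from h import *
np.set_printoptions(precision=4,suppress=True)
s=arm.get_state();print(s['position'],s['orientation'],s['joint_positions'],s['contact_force'],s['finger_force'])
a=snap('wrist','w3')['frame']; snap('side','s3');snap('scene','sc3')
b=load('s3')['frame'][130:230,300:420];e=load('sc3')['frame'][170:290,250:380]
cv2.imwrite('pics/m4.png',np.hstack([cv2.resize(b,(400,333)),cv2.resize(e,(361,333))]))
```

```text
[ 0.4724 -0.1597  0.2821] [-3.1208 -0.3602  0.0005] [-0.2858  0.3065  0.6265  1.8856 -0.2096  1.0153 -0.911 ] [ 0.6423 -0.2108 -4.3204] 89.21078681945801
```

View pics/m4.png

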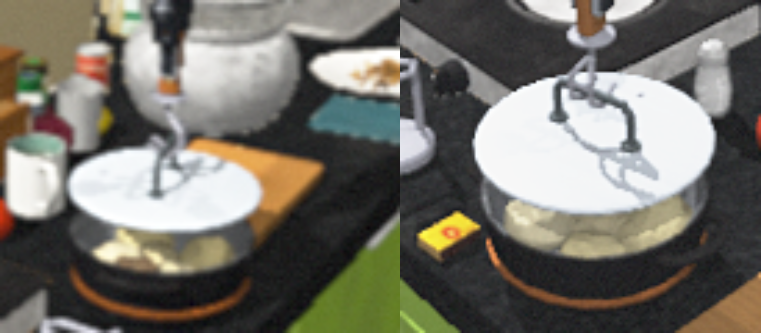

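The lid hangs level, clear of the casserole. I'll refine the board's centre by colour mask, working on the first images.

Run:
```python
from h import *
np.set_printoptions(precision=4,suppress=True)
for fn,roi in [('scene0',(335,250,505,370)),('sc2',(335,250,505,370))]:
    c=load(fn);f=c['frame'];hsv=cv2.cvtColor(f,cv2.COLOR_BGR2HSV)
    m=cv2.inRange(hsv,(8,70,50),(25,255,255));k=np.zeros_like(m);x0,y0,x1,y1=roi;k[y0:y1,x0:x1]=m[y0:y1,x0:x1]
    cs,_=cv2.findContours(k,cv2.RETR_EXTERNAL,cv2.CHAIN_APPROX_NONE);b=max(cs,key=cv2.contourArea)[:,0]
    w=np.array([atz(c,u,v,.022)[:2] for u,v in b],np.float32);print(fn,cv2.minAreaRect(w*1000),w.min(0),w.max(0))
s=arm.get_state();Rm=R.from_rotvec(s['orientation']).as_matrix()
for t in[(.525,-.456)]:print(Rm.T@(np.array([*t,.2821])-s['position'])*100)
```

```text
scene0 ((520.6011962890625, -454.44952392578125), (214.75076293945312, 308.47027587890625), 2.7187552452087402) [ 0.4085 -0.6115] [ 0.6337 -0.2967]
sc2 ((520.4813842773438, -454.4441833496094), (215.1275177001953, 308.66522216796875), 2.6379854679107666) [ 0.4088 -0.6117] [ 0.6333 -0.2965]
[-1.6241 30.0412  0.0045]
```

drive_tool(
  targets=[
    [[0,0.5,0],[0,0,0],-1],
    [[0,1,0],[0,0,0],-1],
    [[-0.1,1.5,0],[0,0,0],-1],
    [[-0.1,2,0],[0,0,0],-1],
    [[-0.1,2,0],[0,0,0],-1],
    [[-0.1,2,0],[0,0,0],-1],
    [[-0.1,2,0],[0,0,0],-1],
    [[-0.1,2,0],[0,0,0],-1],
  ],
)

```text
time: 11.78
position: [0.4962, -0.2896, 0.2821]
orientation: [3.121, 0.359, -0.0]
contact_force: [0.4, 1.0, -4.4]
grip_width: 0.196
finger_force: 89.2
```

drive_tool(
  targets=[
    [[-0.1,2,0],[0,0,0],-1],
    [[-0.1,2,0],[0,0,0],-1],
    [[-0.1,2,0],[0,0,0],-1],
    [[-0.1,2,0],[0,0,0],-1],
    [[-0.1,2,0],[0,0,0],-1],
    [[-0.1,2,0],[0,0,0],-1],
    [[-0.1,1.6,0],[0,0,0],-1],
    [[-0.1,1,0],[0,0,0],-1],
  ],
)

```text
time: 12.78
position: [0.5214, -0.433, 0.2819]
orientation: [-3.121, -0.359, 0.001]
contact_force: [-0.3, 0.5, -5.6]
grip_width: 0.195
finger_force: 89.2
```

drive_tool(
  targets=[
    [[0,0.8,0],[0,0,0],-1],
    [[0,0.6,0],[0,0,0],-1],
    [[0,0.4,0],[0,0,0],-1],
    [[0,0.2,0],[0,0,0],-1],
    [[0,0,0],[0,0,0],-1],
    [[0,0,0],[0,0,0],-1],
    [[0,0,0],[0,0,0],-1],
    [[0,0,0],[0,0,0],-1],
  ],
)

```text
time: 13.78
position: [0.5263, -0.4511, 0.2823]
orientation: [-3.121, -0.36, -0.0]
contact_force: [0.1, 0.3, -5.6]
grip_width: 0.196
finger_force: 89.2
```

Run:
```python
from h import *
np.set_printoptions(precision=4,suppress=True)
s=arm.get_state();print(s['position'],s['orientation'],s['joint_positions'],s['contact_force'],s['finger_force'])
```

```text
[ 0.5263 -0.4511  0.2823] [-3.1209 -0.3603 -0.0001] [ 0.2908  0.663   0.5892  1.3581 -0.3713  1.2305 -0.436 ] [ 0.0655  0.324  -5.5548] 89.17391896247864
```

drive_tool(
  targets=[
    [[0,0,0.6],[0,0,0],-1],
    [[0,0,1.2],[0,0,0],-1],
    [[0,0,1.6],[0,0,0],-1],
    [[0,0,1.8],[0,0,0],-1],
    [[0,0,1.8],[0,0,0],-1],
    [[0,0,1.4],[0,0,0],-1],
    [[0,0,0.8],[0,0,0],-1],
    [[0,0,0.4],[0,0,0],-1],
  ],
)

```text
time: 14.78
position: [0.5263, -0.4513, 0.186]
orientation: [3.121, 0.36, -0.0]
contact_force: [0.1, -0.1, -6.3]
grip_width: 0.199
finger_force: 89.1
```

drive_tool(
  targets=[
    [[0,0,0.2],[0,0,0],-1],
    [[0,0,0.2],[0,0,0],-1],
    [[0,0,0.2],[0,0,0],-1],
    [[0,0,0.2],[0,0,0],-1],
    [[0,0,0.2],[0,0,0],-1],
    [[0,0,0.2],[0,0,0],-1],
    [[0,0,0.2],[0,0,0],-1],
    [[0,0,0.2],[0,0,0],-1],
  ],
)

```text
time: 15.78
position: [0.5264, -0.4514, 0.1704]
orientation: [3.121, 0.36, 0.0]
contact_force: [0.1, -0.6, -0.5]
grip_width: 0.198
finger_force: 89.3
```

drive_tool(
  targets=[
    [[0,0,0.2],[0,0,0],-1],
    [[0,0,0.2],[0,0,0],-1],
    [[0,0,0],[0,0,0],-1],
  ],
)

```text
time: 16.15
position: [0.5262, -0.4512, 0.1662]
orientation: [-3.121, -0.36, 0.0]
contact_force: [0.7, -0.2, -2.2]
grip_width: 0.195
finger_force: 89.3
```

The lid has been set down, with the load off at TCP z of about 0.171. I'll lower the hook clear of the bar and back it out.

drive_tool(
  targets=[
    [[0,0,0.4],[0,0,0],-1],
    [[0,0,0.5],[0,0,0],-1],
    [[0,0,0.5],[0,0,0],-1],
    [[0,0,0],[0,0,0],-1],
    [[-0.5,0,0],[0,0,0],-1],
    [[-1,0,0],[0,0,0],-1],
    [[-1.5,0,0],[0,0,0],-1],
    [[-1.5,0,0],[0,0,0],-1],
  ],
)

```text
time: 17.15
position: [0.4809, -0.462, 0.1525]
orientation: [3.121, 0.359, -0.0]
contact_force: [0.3, 0.4, -0.8]
grip_width: 0.199
finger_force: 89.4
```

drive_tool(
  targets=[
    [[-1.5,0,0],[0,0,0],-1],
    [[-1,0,0],[0,0,0],-1],
    [[0,0,-2],[0,0,0],-1],
    [[0,0,-4],[0,0,0],-1],
    [[0,0,-5],[0,0,0],-1],
    [[0,0,0],[0,0,0.156],-1],
    [[0,0,0],[0,0,0.156],-1],
    [[0,0,0],[0,0,0],-1],
  ],
)

```text
time: 18.15
position: [0.4588, -0.4669, 0.2634]
orientation: [3.138, -0.127, 0.001]
contact_force: [0.6, 0.4, -2.0]
grip_width: 0.198
finger_force: 89.7
```

Run:
```python
from h import *
np.set_printoptions(precision=4,suppress=True)
s=arm.get_state();print(s['position'],s['orientation'],s['joint_positions'],s['contact_force'],s['finger_force'])
Rm=R.from_rotvec(s['orientation']).as_matrix();print('yaw',np.arctan2(Rm[1,0],Rm[0,0]))
snap('scene','sc4');c=snap('side','s4')
print('shift to pullout pt',Rm.T@(np.array([.3538,.1302,s['position'][2]])-s['position'])*100)
f=c['frame'];d=cv2.absdiff(f,load('s1')['frame']).max(2);print('stand foot diff px',(d[248:265,308:338]>40).sum())
```

```text
[ 0.4588 -0.4669  0.2634] [ 3.1383 -0.1265  0.0009] [ 0.2964  0.6301  0.6723  1.504  -0.4133  1.1518 -0.6072] [ 0.5599  0.4432 -1.9822] 89.6879518032074
yaw -0.0806027360101818
shift to pullout pt [-15.2748 -58.6703  -0.0502]
stand foot diff px 1
```

drive_tool(
  targets=[
    [[0,-2,0],[0,0,0],-1],
    [[-1,-4,0],[0,0,0],-1],
    [[-1,-5,0],[0,0,0],-1],
    [[-1,-5,0],[0,0,0],-1],
    [[-1,-5,0],[0,0,0],-1],
    [[-1.5,-5,0],[0,0,0],-1],
    [[-1.5,-5,0],[0,0,0],-1],
    [[-1.5,-5,0],[0,0,0],-1],
  ],
)

```text
time: 19.25
position: [0.4027, -0.0999, 0.2627]
orientation: [-3.139, 0.124, -0.001]
contact_force: [1.2, 0.1, -1.6]
grip_width: 0.2
finger_force: 89.6
```

drive_tool(
  targets=[
    [[-1.5,-5,0],[0,0,0],-1],
    [[-1.5,-5,0],[0,0,0],-1],
    [[-1.5,-5,0],[0,0,0],-1],
    [[-1.3,-4,0],[0,0,0],-1],
    [[-1,-2.5,0],[0,0,0],-1],
    [[0,-1,0],[0,0,0],-1],
    [[0,0,0],[0,0,0],-1],
    [[0,0,0],[0,0,0],-1],
  ],
)

```text
time: 20.25
position: [0.354, 0.1275, 0.2623]
orientation: [3.139, -0.13, 0.0]
contact_force: [-0.1, -0.8, -1.5]
grip_width: 0.2
finger_force: 89.6
```

Run:
```python
from h import *
np.set_printoptions(precision=4,suppress=True)
s=arm.get_state();print(s['position'],s['joint_positions'],s['contact_force'],s['finger_force'])
Rm=R.from_rotvec(s['orientation']).as_matrix();print('yaw',np.arctan2(Rm[1,0],Rm[0,0]))
print('shift to pullout pt',Rm.T@(np.array([.3535,.1302,.1443])-s['position'])*100)
```

```text
[0.354  0.1275 0.2623] [-1.0339  0.0703  0.5676  2.178  -0.0478  0.9048 -2.0918] [-0.1391 -0.7667 -1.5472] 89.6458911895752
yaw -0.08305166067421177
shift to pullout pt [-0.0736 -0.2693 11.8045]
```

drive_tool(
  targets=[
    [[0,-0.25,2],[0,0,0],-1],
    [[0,0,3],[0,0,0],-1],
    [[0,0,3],[0,0,0],-1],
    [[0,0,2],[0,0,0],-1],
    [[0,0,1.3],[0,0,0],-1],
    [[0,0,0.5],[0,0,0],-1],
    [[0,0,0],[0,0,0],-1],
    [[0,0,0],[0,0,0],-1],
  ],
)

```text
time: 21.25
position: [0.3542, 0.1309, 0.1448]
orientation: [-3.138, 0.13, -0.001]
contact_force: [-0.1, 0.8, -1.4]
grip_width: 0.197
finger_force: 89.7
```

Run:
```python
from h import *
np.set_printoptions(precision=4,suppress=True)
s=arm.get_state();print(s['position'],s['joint_positions'],s['contact_force'],s['finger_force'])
Rm=R.from_rotvec(s['orientation']).as_matrix();print(Rm)
print('shift to rest',Rm.T@(np.array([.4165,.1253,.1443])-s['position'])*100)
w=snap('wrist','w5')['frame']; b=snap('side','s5')['frame'][170:270,290:423]
cv2.imwrite('pics/m5.png',np.hstack([cv2.resize(w[150:400,220:420],(352,440)),cv2.resize(b,(440,440))]))
```

```text
[0.3542 0.1309 0.1448] [-0.9123  0.3195  0.4879  2.3135 -0.2809  0.5608 -1.8594] [-0.056   0.8003 -1.3844] 89.65866565704346
[[ 0.9966 -0.0824  0.0007]
 [-0.0824 -0.9966  0.0005]
 [ 0.0006 -0.0006 -1.    ]]
shift to rest [6.257  0.0467 0.0495]
```

View pics/m5.png

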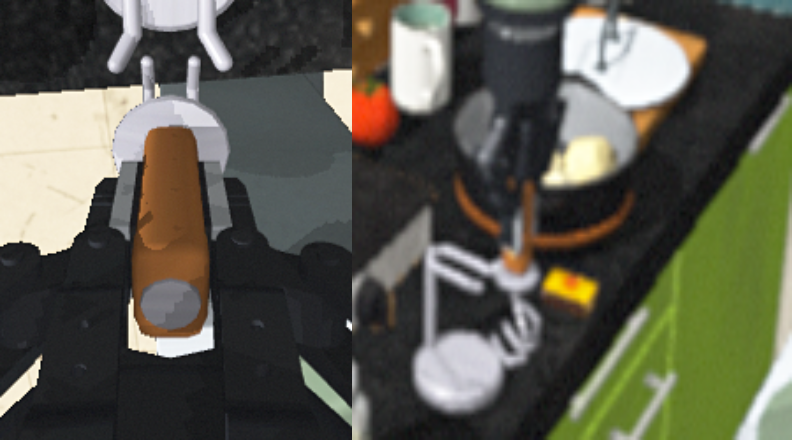

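The lifter is centred on the fork's opening, its collar is above the turned-up ends, and the lid lies flat on the board. I'll insert and lower it.

drive_tool(
  targets=[
    [[1,0.05,0],[0,0,0],-1],
    [[1,0,0],[0,0,0],-1],
    [[1,0,0],[0,0,0],-1],
    [[1,0,0],[0,0,0],-1],
    [[1,0,0],[0,0,0],-1],
    [[0.8,0,0],[0,0,0],-1],
    [[0.4,0,0],[0,0,0],-1],
    [[0,0,0],[0,0,0],-1],
  ],
)

```text
time: 22.35
position: [0.4157, 0.1253, 0.1443]
orientation: [3.139, -0.129, -0.0]
contact_force: [-0.4, -0.2, -1.3]
grip_width: 0.2
finger_force: 89.7
```

drive_tool(
  targets=[
    [[0,0,0.4],[0,0,0],-1],
    [[0,0,0.4],[0,0,0],-1],
    [[0,0,0.3],[0,0,0],-1],
    [[0,0,0.1],[0,0,0],-1],
    [[0,0,0],[0,0,0],-1],
    [[0,0,0],[0,0,0],-1],
  ],
)

```text
time: 23.1
position: [0.4157, 0.1254, 0.1324]
orientation: [-3.139, 0.129, -0.0]
contact_force: [-0.2, 0.2, -0.9]
grip_width: 0.197
finger_force: 89.7
```

drive_tool(
  targets=[
    [[0,0,0.1],[0,0,0],-1],
    [[0,0,0],[0,0,0],-1],
    [[0,0,0],[0,0,0],-1],
  ],
)

```text
time: 23.48
position: [0.4158, 0.1254, 0.1316]
orientation: [-3.138, 0.129, -0.0]
contact_force: [-1.4, -1.1, 10.2]
grip_width: 0.196
finger_force: 91.7
```

Contact is made, so I'll open slowly and retreat upward.

drive_tool(
  targets=[
    [[0,0,0],[0,0,0],-0.4],
    [[0,0,0],[0,0,0],-0.2],
    [[0,0,0],[0,0,0],0.1],
    [[0,0,0],[0,0,0],0.4],
    [[0,0,0],[0,0,0],0.6],
    [[0,0,0],[0,0,0],0.6],
    [[0,0,0],[0,0,0],0.6],
    [[0,0,0],[0,0,0],0.6],
  ],
  squeeze=20,
)

```text
time: 24.48
position: [0.4156, 0.1253, 0.1313]
orientation: [3.139, -0.129, -0.0]
contact_force: [-0.4, -0.4, -0.3]
grip_width: 0.801
finger_force: 0.0
```

drive_tool(
  targets=[
    [[0,0,-1],[0,0,0],0.6],
    [[0,0,-3],[0,0,0],0.6],
    [[0,0,-4],[0,0,0],0.6],
    [[0,0,-4],[0,0,0],0.6],
    [[3,0,0],[0,0,0],0.6],
    [[0,0,0],[0,0,0],0.6],
    [[0,0,0],[0,0,0],0.6],
    [[0,0,0],[0,0,0],0.6],
  ],
)

```text
time: 25.48
position: [0.445, 0.1228, 0.2513]
orientation: [3.139, -0.129, -0.001]
contact_force: [0.3, 0.4, 0.3]
grip_width: 0.804
finger_force: 0.0
```

Run:
```python
from h import *
np.set_printoptions(precision=4,suppress=True)
s=arm.get_state();print(s['time'],s['position'],s['contact_force'])
# compare with the start pictures round stand and lifter; grip top by colour
for n,o in(('scene','scene0'),('side','side0')):
    c=snap(n,n+'9');roi=(slice(168,200),slice(230,255)) if n=='scene' else (slice(204,232),slice(315,333))
    for k in(load(o),c):
        h=cv2.cvtColor(k['frame'],cv2.COLOR_BGR2HSV)[roi];m=cv2.inRange(h,(4,110,60),(18,255,255));y,x=np.nonzero(m)
        print(n,len(x),x.mean()+roi[1].start,y.mean()+roi[0].start,y.min()+roi[0].start,y.max()+roi[0].start)
# lid on board: centre of white blob projected at z=.03
c=load('scene9');h=cv2.cvtColor(c['frame'],cv2.COLOR_BGR2HSV)
m=cv2.inRange(h,(0,0,150),(180,60,255));k=np.zeros_like(m);k[250:370,340:500]=m[250:370,340:500]
cs,_=cv2.findContours(k,cv2.RETR_EXTERNAL,cv2.CHAIN_APPROX_NONE);b=max(cs,key=cv2.contourArea)[:,0]
w=np.array([atz(c,u,v,.031)[:2] for u,v in b],np.float32);print('lid',cv2.minEnclosingCircle(w))
```

```text
25.475 [0.445  0.1228 0.2513] [0.2921 0.4459 0.3315]
scene 191 241.02094240837695 184.57068062827224 173 196
scene 186 240.98387096774195 184.71505376344086 173 196
side 201 324.09452736318406 218.45273631840797 208 228
side 200 324.125 218.365 208 228
lid ((0.5277094841003418, -0.45008233189582825), 0.11491033434867859)
```

The lifter's image matches its starting pose to within 0.2 px, and the lid is at (0.528, -0.450), which is within a millimetre or so of the board's estimated centre. I'll hand in.

```bash
python3 -c "
from workcell import arm
print(arm.hand_in())"
```

```text
the job is handed in; nothing more can be done
None
```

The lid lies flat in the middle of the board, the lifter is back hanging in the fork of its stand, and the job is handed in at about 25.5 s (no verdict came back).

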